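# Stand the tipped bottle up and index the lane's end stop

### The arm

A 7-joint arm with a two-finger parallel gripper is mounted at the origin on the work surface. World frame = base frame: x ahead of the robot, y to its left, z up, the work surface at z = 0. Lengths are in m, angles in rad, forces in N, time in s.
With the tool pointing down it reaches from about 0.35 to 0.9 m from the base axis. Payload 7.2 kg.
Tool frame: the origin (TCP) lies midway between the tips of the shut fingers; the grasp point (between the pads) lies 19 mm behind it (r.pinch_z is the z of the grasp point in the tool frame, in m); z points along the fingers, y is the direction in which the jaws open and shut (so a half turn about z gives the same grasp; the last joint's range is limited). The gripper opens to 88 mm and grips with 3 to 60 N. Pads are 20 mm wide; open, the fingers measure 115 mm over their backs; the gripper's body (75 mm by 178 mm) begins 61 mm behind the grasp point.
Start: joints at [-1.374, 0.411, -0.013, 1.596, 0.006, 1.134, -0.082], TCP at [0.164, 0.603, 0.223] pointing down, gripper open.
Joint ranges: [-2.95, 2.95], [-0.29, 1.99], [-1.47, 1.44], [0.14, 2.54], [-1.03, 4.17], [0.13, 1.85], [-2.86, 2.86]. Speed limits (rad/s): [2.39, 2.39, 3.01, 3.01, 3.14, 3.14, 3.14].

### API

Orientations are given as a unit quaternion [w, x, y, z].
In Python, from cell import r gives the robot as it stands.
- The arm moves only by the shell command python3 -m crank 'ROWS' [FORCE]. ROWS is JSON, a list of rows, each a list of 7 numbers: the shift along the world's x, y, z in m, then the turn, a rotation vector about the world's x, y, z in degrees, then the finger opening in m, from 0 to 0.0878. In form: [[dx, dy, dz, ax, ay, az, hand], ...]. A call has 1 to 8 rows; each row is the pose to reach, as a shift and turn from the pose measured when the call began; what a row does not reach only later rows make up. A row lasts 1/12 s, in which the tool goes at most 41.7 mm and 7.16 degrees, less where a joint would pass 70% of its speed; a pose out of reach is approached as far as the arm can. A call with a gripper value outside its range is refused whole. The fingers move at their own pace and stop on an object; FORCE is the grip in N (left out, the last holds). Time passes only in rows, so rows that repeat a pose let the fingers close. It gives the time, the measured TCP pose, the force and the opening at its end, in the units of the state.
- r.observe(): the state, without advancing time (a new reading comes with each control period).
- r.grab_frame(name): name is "scene" or "top" or "wrist"; returns the picture (420x560x3 uint8, blue, green, red); there is no depth.
- r.calibration(name): a dict with "camera_matrix" (3x3 intrinsics, pixels), "dist_coeffs" ([k1, k2, p1, p2, k3] as OpenCV has them; the pictures are not rectified), "eye" and "rotation" of the camera in the world; the wrist camera has in their place "tool_from_camera" (4x4, takes a point from camera to tool coordinates, whose origin is the TCP and whose axes are the flange's). Camera axes: x right, y up, looking along -z (the intrinsics and any distortion apply to the point x, -y, -z); pixel columns grow to the right and rows downward; lengths in m; the calibration is good to about 2 mm. A picture is of the moment at which its call begins: read the wrist's pose just before it. calibration takes no time and is no camera call.
- r.finish_job(): hands the job in, once; it reports no verdict.
Trained networks look in the newest picture that a camera, given by its name, has taken for a name from the list of things; names that differ only in an ending like _2 or _b are one class to them, and where a whole thing is asked for, a point or a joint stands for the part that bears it (a point fixed in the world has none). Each returns a list of dicts, best first, with "confidence" (0 to 1); they miss things now and then, are a little off and sometimes report something else, mostly with a low value. They report only what shows in the picture. A call takes as long as a camera call. They do not tell look-alikes from the thing itself.
- r.find_in(query, camera): "uv" ([column, row] in pixels, amid what is visible of it).
- r.outline_of(query, camera): "mask" (420x560 bool, what is visible of it) and "uv" ([column, row] in pixels, amid what is visible of it).
- r.place_of(query, camera): "uv" ([column, row] in pixels: a listed point, or the origin of a listed thing).
The state is a dict: "t": time; "joint_positions": joint angles; "dq": joint speeds; "effort": joint torques, N m; "ee_pos": TCP position; "tool_rot": TCP orientation; "force": force on the tool from outside, world axes, zero at the start; "wrist_torque": the same for the moment, N m; "opening": finger opening in m.
Only numpy, scipy, OpenCV 4.12 (cv2) and the standard library are available. Lean on these libraries where they do the work, as an engineer would, in place of code of your own. Each camera call takes 0.05 s, during which the arm holds its last target.

### The job

A white resin bottle has fallen over in the bottle lane: stand it upright on the lane floor between the black jars and the steel end stop, and let go of it. Then pull up the end stop's spring-loaded lock knob, slide the stop one hole along towards the bottle, and let the pin drop fully into that next hole. Finish while still gripping the knob with the pin held fully home; the bottle stays upright, and all the other things stay standing where they are.

Things in the scene. Friction and masses are not known exactly. Their poses are not given: they have to be found in the camera images.
- rack: The fixed bottle lane on the bench, 182 x 470 mm. Origin on the bench surface; y along the lane, x across it (to the rail), z up. Floor top z = 6 mm, clear width x = -66 to +65 mm, front lip's top z = 20 mm. Square rail tube along x = +78 mm, 26 mm wide, top z = 36 mm. End wall at y = +197 mm, 40 mm high, the jars next to it.
- bottle: The tipped white bottle: square body 44 x 44 mm, 78 mm long, then a shoulder, and a round cap of 28 mm diameter from 90 to 110 mm. Origin: centre of its underside; z axis from underside to cap. It starts lying on a flat side on the lane floor, its cap pointing about to the rack's -y (to the end stop), its underside to the jars. Weighs 0.11 to 0.22 kg.
- stop (a joint): Slide of the end stop along the rail, m. 0: in the hole where it starts (rack y = -160 mm, play about +-1.5 mm); grows along the rack's +y, towards the bottle and jars; 0.050: over the next hole. Locked while the pin is in a hole; drag when free about 2 N.
- plunger (a joint): Lift of the lock pin and its knob, m. 0: pin home, 10 mm deep in the hole (pin 8 mm diameter, round tip). Above 0.010 the pin is clear and the stop can slide; end of travel 0.016. A spring pulls it down with 4 N at 0 and 8 N at full lift, so it drops into a hole by itself when over one.
- lock_knob: Black cylindrical lock knob on top of the end stop, 24 mm diameter, 24 mm high, axis upright; origin: centre of its underside. With the pin home its underside is 60 mm and its top 84 mm above the bench. Under it a brass barrel of 18 mm diameter stands on the stop's sleeve (40 x 44 mm, top 43 mm above the bench), which rides on the rail.
- knob_grip (a point): Centre of the lock knob, 12 mm above its underside: the place to grip it. The end stop's steel plate crosses the lane 22 to 27 mm to the +y side of the knob's axis, its top 50 mm above the bench.
- next_hole (a point): Mouth of the next hole, on the rail's top (rack x = +78, y = -110, z = 36 mm). Fixed to the rack, axes as the rack's. The rail's holes, 12 x 11 mm, are 50 mm apart, at rack y = -210, -160, -110, -60 and -10 mm.
- jar_a: Black round jar, 52 mm diameter, 55 mm high, standing in the lane near its +y end; origin at the centre of its underside. To be left alone.
- jar_b: A second such jar beside it (the two may be either way round). To be left alone.
- tin: Low aluminium tin, 48 mm diameter, 32 mm high, in the lane behind the end stop (-y side). To be left alone.
- mix_cup: Clear mixing cup, 80 mm across, 85 mm high, on the bench to the left of the lane. To be left alone.
- mould_a: White open mould tray 110 x 150 x 22 mm on the bench right of the lane. To be left alone.
- mould_b: The other such tray. To be left alone.
- scraper: Spatula with red handle lying on the bench left of the lane. To be left alone.
Things that resemble listed ones, but are neither listed nor needed, are in the scene too. Leave any green or orange look-alike of the bottle alone.

How it is judged:
On the way, in this order (a step that is already met when the one before it is completed fails the run):
1. the bottle stands upright on the lane floor, let go of, the end stop still in its first hole (angle between bottle's own z axis and vertical below 0.1 rad and z of bottle in the frame of rack between 0 and 0.012 m and x of bottle in the frame of rack between -0.048 and 0.048 m and y of bottle in the frame of rack between -0.115 and 0.09 m and contact force between the fingers and bottle below 0.05 N and linear speed of bottle below 0.03 m/s and value of joint stop below 0.006 m), for 0.3 s.
2. the lock pin is pulled clear of its hole by the knob (value of joint plunger above 0.0085 m and contact force between the fingers and lock_knob above 0.5 N), for 0.1 s.
3. the end stop is at the next hole with the pin home (value of joint stop between 0.046 and 0.054 m and value of joint plunger below 0.0025 m), for 0.2 s.
At the end, for the whole second after the job is handed in: The bottle stands upright (within about 6 degrees) on the lane floor between jars and stop, untouched and at rest; the end stop is at the next hole (0.050 +- 0.004 m) with the pin home (within 2.5 mm), and the fingers are still on the lock knob with more than 1 N (all of step 3 and angle between bottle's own z axis and vertical below 0.1 rad and z of bottle in the frame of rack between 0 and 0.012 m and x of bottle in the frame of rack between -0.048 and 0.048 m and y of bottle in the frame of rack between -0.115 and 0.09 m and contact force between the fingers and bottle below 0.05 N and linear speed of bottle below 0.03 m/s and contact force between the fingers and lock_knob above 1 N); the arm keeps its last pose, push and grip.
It fails at once if one of the jars or the tin in the lane is tipped, or shifted more than 35 mm (distance of any of jar_a, jar_b, tin from where it was at the start of the episode above 0.035 m or angle between any of jar_a, jar_b, tin's own z axis and vertical above 0.35 rad).
It fails at once if one of the cup, trays or scraper on the bench is tipped, or shifted more than 35 mm (distance of any of mix_cup, mould_a, mould_b, scraper from where it was at the start of the episode above 0.035 m or angle between any of mix_cup, mould_a, mould_b, scraper's own z axis and vertical above 0.35 rad).
It also fails if it takes over 42 s, if anything falls off the work surface, if the arm or the gripper's body presses on something with over 40 N, if the wrist force passes 120 N, or if a joint passes its speed limit or range.

## Working session

There is one attempt and no reset: what is moved stays moved. The work goes in short steps, Python scripts to look and compute and a shell command to move; the robot and the scene stay as the last step left them, time stands still between calls to the robot, and variables do not carry over. Pictures are saved under pics/ and viewed, and the job is handed in when it is done.

```bash
ls; mkdir -p pics
python3 - <<'E'
from cell import r
import cv2,numpy as np
s=r.observe();print(s['t'],s['ee_pos'],s['tool_rot'],s['opening'],r.pinch_z)
for n in ['scene','top']:
    cv2.imwrite(f'pics/{n}0.png',r.grab_frame(n)); c=r.calibration(n); print(n,np.round(c['camera_matrix'],1).tolist(),c['dist_coeffs'],c['eye'],np.round(c['rotation'],3).tolist())
    for q in ['rack','bottle','lock_knob','knob_grip','next_hole','jar_a','tin']:
        print(q,[(np.round(d['uv'],1).tolist(),round(d['confidence'],2)) for d in r.place_of(q,n)])
E
```

```text
pics
0.0 [0.16349388 0.60271072 0.22183357] [-3.93442416e-05  1.31985089e-01  9.91251386e-01 -7.90483951e-04] 0.08818538516435102 -0.0187
scene [[403.2, 0.0, 280.4], [0.0, 403.2, 211.1], [0.0, 0.0, 1.0]] [0.03760414 0.         0.         0.         0.        ] [ 1.25570129 -0.19994131  0.83290194] [0.707, 0.321, 0.249, 0.579]
rack [([281.3, 256.6], 0.68), ([338.1, 241.6], 0.26)]
bottle [([387.6, 161.3], 0.8), ([401.9, 240.7], 0.7), ([392.2, 204.1], 0.69), ([303.0, 246.1], 0.67)]
lock_knob [([227.3, 272.5], 0.69), ([85.2, 299.6], 0.63)]
knob_grip [([487.7, 267.0], 0.68), ([225.5, 268.7], 0.61)]
next_hole [([248.5, 276.3], 0.74), ([86.1, 298.0], 0.7)]
jar_a [([322.6, 250.8], 0.96), ([338.7, 241.2], 0.87), ([228.4, 270.4], 0.5)]
tin [([200.8, 269.8], 0.61), ([280.8, 258.6], 0.26)]
top [[411.4, 0.0, 277.0], [0.0, 411.4, 211.1], [0.0, 0.0, 1.0]] [-0.00627475  0.          0.          0.          0.        ] [ 0.34760239 -0.01203068  1.38568625] [-0.707, -0.017, 0.025, 0.707]
rack [([277.8, 178.1], 0.97), ([419.5, 213.9], 0.72)]
bottle [([261.2, 178.7], 0.97), ([166.4, 217.6], 0.84), ([144.1, 282.2], 0.83), ([177.7, 167.1], 0.68)]
lock_knob [([324.4, 153.9], 0.61)]
knob_grip []
next_hole [([307.4, 153.2], 0.73)]
jar_a [([226.5, 182.6], 0.79), ([245.7, 178.0], 0.62)]
tin [([339.7, 174.5], 0.5)]
```

View pics/scene0.png

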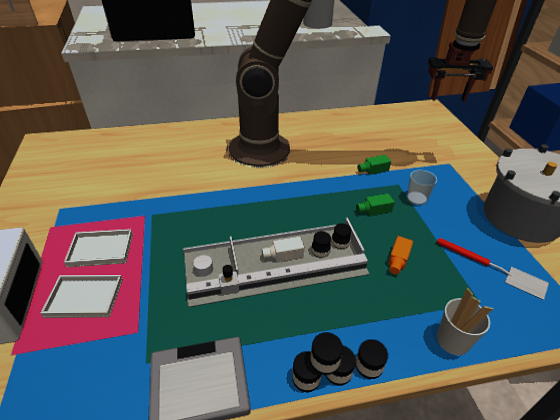

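View pics/top0.png

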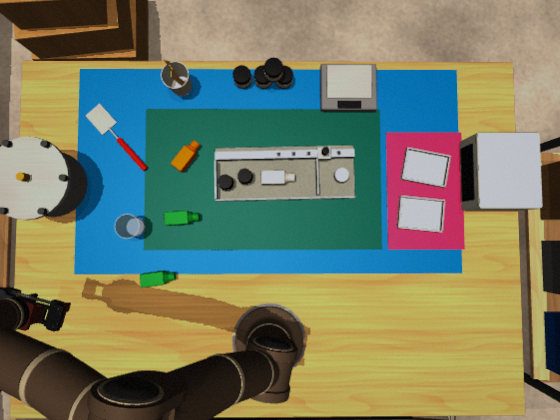

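```bash
cat > h.py <<'E'
import numpy as np,cv2
from cell import r
from scipy.spatial.transform import Rotation as R
def rot(q): return R.from_quat([q[1],q[2],q[3],q[0]])
def cam(n,s=None):
    c=r.calibration(n);K=np.array(c['camera_matrix']);d=np.array(c['dist_coeffs'])
    if n=='wrist':
        s=s or r.observe();T=np.array(c['tool_from_camera']);A=rot(s['tool_rot']).as_matrix()
        return K,d,A@T[:3,3]+s['ee_pos'],A@T[:3,:3]
    return K,d,np.array(c['eye']),rot(c['rotation']).as_matrix()
def ray(C,uv):
    K,d,e,A=C
    p=cv2.undistortPoints(np.array([[uv]],float),K,d)[0,0]
    return e,A@np.array([p[0],-p[1],-1.])
def at(C,uv,z):
    e,v=ray(C,uv);return e+v*(z-e[2])/v[2]
def proj(C,P):
    K,d,e,A=C
    q=(np.atleast_2d(P)-e)@A; q=q*[1,-1,-1]
    return cv2.projectPoints(q,np.zeros(3),np.zeros(3),K,d)[0][:,0]
E
python3 - <<'E'
from h import *
S=r.calibration('wrist');print(S)
C=cam('top');D=cam('scene')
for n,uv,z in [('rack',(277.8,178.1),0),('bottle',(261.2,178.7),.028),('knob',(324.4,153.9),.06),('hole',(307.4,153.2),.036),('jar',(226.5,182.6),.006),('jar',(245.7,178),.006),('tin',(339.7,174.5),.006)]:
    print(n,at(C,uv,z).round(4))
for n,uv,z in [('rack',(281.3,256.6),0),('bottle',(303,246.1),.028),('knob',(227.3,272.5),.06),('grip',(225.5,268.7),.072),('hole',(248.5,276.3),.036),('jar',(322.6,250.8),.006),('jar',(338.7,241.2),.006),('tin',(200.8,269.8),.006)]:
    print('S',n,at(D,uv,z).round(4))
E
```

```text
{'camera_matrix': array([[331.34710561,   0.        , 281.22134876],
       [  0.        , 331.34710561, 214.29197898],
       [  0.        ,   0.        ,   1.        ]]), 'dist_coeffs': array([-0.00062012,  0.        ,  0.        ,  0.        ,  0.        ]), 'tool_from_camera': array([[ 6.74865421e-05,  9.53550931e-01,  3.01231834e-01,
         8.40628947e-02],
       [ 9.99999797e-01, -2.55339898e-04,  5.84244589e-04,
         9.43812849e-04],
       [ 6.34023478e-04,  3.01231733e-01, -9.53550754e-01,
        -1.62491632e-01],
       [ 0.00000000e+00,  0.00000000e+00,  0.00000000e+00,
         1.00000000e+00]])}
rack [ 0.5421 -0.0306  0.    ]
bottle [0.5362 0.0249 0.028 ]
knob [ 0.6132 -0.1818  0.06  ]
hole [ 0.6203 -0.1284  0.036 ]
jar [0.5259 0.1424 0.006 ]
jar [0.5416 0.0778 0.006 ]
tin [ 0.5537 -0.24    0.006 ]
S rack [ 0.5386 -0.0287  0.    ]
S bottle [0.5368 0.0315 0.028 ]
S knob [ 0.6154 -0.181   0.06  ]
S grip [ 0.6128 -0.1842  0.072 ]
S hole [ 0.6177 -0.13    0.036 ]
S jar [0.5445 0.0868 0.006 ]
S jar [0.5178 0.1422 0.006 ]
S tin [ 0.5484 -0.2464  0.006 ]
```

The white bottle lies at about (270,177) in the top view and (288,248) in the scene view, with its cap toward the stop. The knob is at (325,152) top and (228,270) scene. Scene and top agree to within about 8 mm. I'll move over the lane and take a closer look with the wrist camera.

```bash
python3 -m crank '[[0.02,-0.035,0.015,0,0,-4,0.08],[0.04,-0.07,0.03,0,0,-8,0.08],[0.06,-0.105,0.045,0,0,-12,0.08],[0.08,-0.14,0.06,0,0,-16,0.08],[0.1,-0.175,0.075,0,0,-20,0.08],[0.12,-0.21,0.09,0,0,-24,0.08],[0.14,-0.245,0.105,0,0,-28,0.08],[0.16,-0.28,0.12,0,0,-32,0.08]]' 30
python3 -m crank '[[0.02,-0.035,0,0,0,-4,0.07],[0.04,-0.07,0,0,0,-8,0.07],[0.06,-0.105,0,0,0,-12,0.07],[0.08,-0.14,0,0,0,-16,0.07],[0.1,-0.175,0,0,0,-20,0.07],[0.12,-0.21,0,0,0,-24,0.07],[0.14,-0.245,0,0,0,-28,0.07],[0.16,-0.28,0,0,0,-32,0.07]]'
```

```text
t: 1.47
ee_pos: [0.3191, 0.3301, 0.3399]
tool_rot: [-0.0, 0.402, 0.916, 0.0]
force: [0.7, -0.9, -0.3]
opening: 0.0801
t: 2.13
ee_pos: [0.4797, 0.0481, 0.3404]
tool_rot: [0.0, 0.64, 0.769, 0.001]
force: [1.5, 0.9, 0.4]
opening: 0.0699
```

```bash
python3 -m crank '[[0.02,-0.035,0,0,0,-3,0.07],[0.04,-0.07,0,0,0,-6,0.07],[0.06,-0.105,0,0,0,-9,0.07],[0.06,-0.13,0,0,0,-10.4,0.07],[0.06,-0.13,0,0,0,-10.4,0.07],[0.06,-0.13,0,0,0,-10.4,0.07]]'
python3 - <<'E'
from h import *
import h
s=r.observe();print(s['t'],s['ee_pos'],s['tool_rot'],s['joint_positions'],s['dq'].round(3) if hasattr(s['dq'],'round') else s['dq'])
C=cam('wrist',s)
im=r.grab_frame('wrist');cv2.imwrite('pics/w1.png',im)
z={'rack':0,'bottle':.028,'lock_knob':.06,'knob_grip':.072,'next_hole':.036,'jar_a':.006,'tin':.006}
for q in z:
    for d in r.place_of(q,'wrist'): print(q,np.round(d['uv'],1),round(d['confidence'],2),at(C,d['uv'],z[q]).round(4))
for d in r.outline_of('bottle','wrist'):
    m=d['mask'];print('mask',d['uv'],d['confidence'],m.sum());
    ys,xs=np.nonzero(m)
    P=np.array([at(C,(x,y),.05) for x,y in zip(xs[::5],ys[::5])])
    print(P.min(0),P.max(0),cv2.minAreaRect((P[:,:2]*1000).astype(np.float32)))
E
```

```text
t: 2.63
ee_pos: [0.5395, -0.0835, 0.3403]
tool_rot: [0.0, 0.708, 0.706, 0.001]
force: [-0.2, 1.2, 0.0]
opening: 0.0698
2.6333 [ 0.53946395 -0.0835393   0.34029707] [3.71307284e-04 7.08026017e-01 7.06185747e-01 8.44083994e-04] [-0.51987063  0.21607435  0.71811273  1.65150707 -0.14687641  1.32723526
  0.21943992] [-0.039 -0.012 -0.045  0.009 -0.009  0.001 -0.011]
bottle [280.8  92.6] 0.57 [0.5391 0.0226 0.028 ]
bottle [336.3 239.3] 0.33 [ 0.6239 -0.1899  0.028 ]
lock_knob [337.6 241.6] 0.53 [ 0.6202 -0.1806  0.06  ]
next_hole [339.  205.8] 0.55 [ 0.6239 -0.134   0.036 ]
jar_a [285.5  47.7] 0.84 [0.5456 0.0809 0.006 ]
tin [288.1 260. ] 0.9 [ 0.5503 -0.2351  0.006 ]
mask [281.4, 129.1] 0.75 2463
[ 0.51691798 -0.08124911  0.05      ] [0.5606282  0.02594168 0.05      ] ((538.7852783203125, -27.608203887939453), (43.27995300292969, 107.44219207763672), 0.6753667593002319)
mask [285.1, 44.1] 0.59 1575
[0.51852712 0.04949759 0.05      ] [0.56527904 0.10410859 0.05      ] ((542.2539672851562, 76.72113800048828), (53.71426773071289, 47.37221908569336), 72.79048156738281)
```

View pics/w1.png

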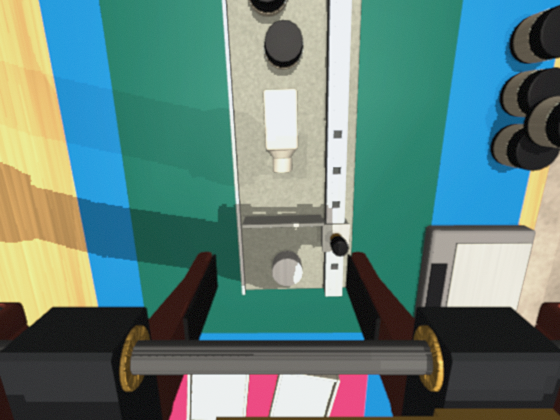

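The wrist view shows the bottle at (281,130), aligned with the lane. Its underside is at about y=0.025 and its axis at x≈0.539. The measured width of 43 mm and length of 107 mm match the given sizes. The knob is near (339,243) px. I'll tilt 40° so that turning the bottle by 90° ends at 50° on the other side, with the gripper clear above the jars.

```bash
python3 -m crank '[[0,-0.003,-0.02,6.5,0,0,0.07],[0,-0.006,-0.04,13,0,0,0.07],[0,-0.009,-0.06,19.5,0,0,0.07],[0,-0.012,-0.08,26,0,0,0.07],[0,-0.015,-0.1,33,0,0,0.07],[0,-0.017,-0.12,40,0,0,0.07],[0,-0.017,-0.12,40,0,0,0.07],[0,-0.017,-0.12,40,0,0,0.07]]'; python3 -c "
from h import *
s=r.observe();print(s['joint_positions'].round(2),rot(s['tool_rot']).as_matrix().round(3))"
```

```text
t: 3.75
ee_pos: [0.5385, -0.1001, 0.217]
tool_rot: [-0.243, 0.666, 0.662, 0.241]
force: [0.5, 0.2, 0.6]
opening: 0.0698
[ 0.07  0.56  0.59  1.7  -0.83  1.53  0.93] [[ 0.006  1.    -0.001]
 [ 0.765 -0.004  0.644]
 [ 0.644 -0.004 -0.765]]
```

```bash
python3 -m crank '[[0,0.003,-0.035,0,0,0,0.07],[0,0.006,-0.07,0,0,0,0.07],[0,0.01,-0.1,0,0,0,0.07],[0,0.01,-0.119,0,0,0,0.07],[0,0.026,-0.138,0,0,0,0.07],[0,0.042,-0.157,0,0,0,0.07],[0,0.042,-0.157,0,0,0,0.07]]'
python3 - <<'E'
from h import *
s=r.observe();print(s['joint_positions'].round(2))
cv2.imwrite('pics/w2.png',r.grab_frame('wrist'));C=cam('wrist',s)
for d in r.outline_of('bottle','wrist')[:2]:
    print(d['uv'],d['confidence'],d['mask'].sum())
print(proj(C,[[.539,.025,.05],[.561,.025,.05],[.517,.025,.05],[.561,-.053,.05],[.517,-.053,.05]]).round(1).tolist())
E
```

```text
t: 4.33
ee_pos: [0.5386, -0.0523, 0.06]
tool_rot: [-0.245, 0.663, 0.665, 0.241]
force: [-1.3, 1.6, 0.1]
opening: 0.0701
[ 0.07  0.74  0.48  1.84 -0.97  1.28  1.11]
[155.3, 3.6] 0.68 91
[283.2, 242.6] 0.58 11151
[[283.2, 159.9], [316.6, 159.9], [249.9, 159.9], [321.7, 277.9], [244.4, 277.6]]
```

View pics/w2.png

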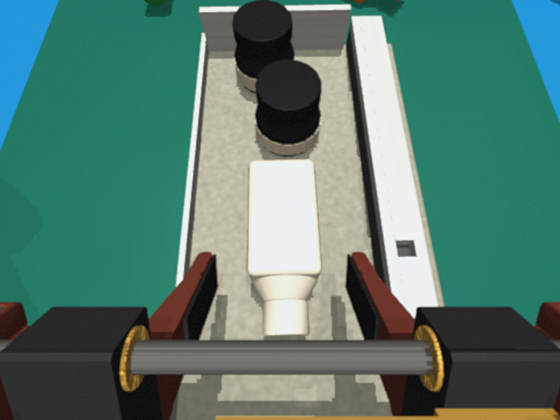

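The prediction matches the picture: far edge at row 160, sides at columns 249 and 317. Joint 5 is near its limit, so I'll ease the tilt to 34° while closing in.

```bash
python3 -m crank '[[0,0.008,-0.014,-3,0,0,0.07],[0,0.016,-0.028,-6,0,0,0.07],[0,0.022,-0.0415,-6,0,0,0.07],[0,0.022,-0.0415,-6,0,0,0.07],[0,0.022,-0.0415,-6,0,0,0.07]]';  python3 -c "
from h import *
s=r.observe();print(s['joint_positions'].round(2),rot(s['tool_rot']).as_matrix().round(3))"
```

```text
t: 4.85
ee_pos: [0.5408, -0.0351, 0.0227]
tool_rot: [-0.206, 0.676, 0.677, 0.207]
force: [0.8, 0.4, 0.5]
opening: 0.0696
[-0.01  0.74  0.47  1.89 -0.98  1.13  1.09] [[-0.001  1.     0.001]
 [ 0.829  0.001  0.559]
 [ 0.559  0.001 -0.829]]
```

```bash
python3 -m crank '[[-0.001,0.006,-0.004,0,0,0,0.07],[-0.001,0.006,-0.004,0,0,0,0.07],[-0.001,0.006,-0.004,0,0,0,0.03],[-0.001,0.006,-0.004,0,0,0,0.03],[-0.001,0.006,-0.004,0,0,0,0.03],[-0.001,0.006,-0.004,0,0,0,0.03],[-0.001,0.006,-0.004,0,0,0,0.03]]' 40
```

```text
t: 5.43
ee_pos: [0.5399, -0.0294, 0.0187]
tool_rot: [-0.206, 0.676, 0.676, 0.207]
force: [0.0, -0.8, 1.2]
opening: 0.0442
```

The opening of 44.2 mm shows the body is gripped. Next I lift and turn it.

```bash
python3 -m crank '[[0,0,0.02,0,0,0,0.03],[0,0,0.045,0,0,0,0.03],[0,0,0.07,-6,0,0,0.03],[0,-0.003,0.08,-12,0,0,0.03],[0,-0.006,0.08,-18,0,0,0.03],[0,-0.008,0.08,-24,0,0,0.03],[0,-0.01,0.08,-30,0,0,0.03],[0,-0.01,0.08,-36,0,0,0.03]]'
python3 -c "
from h import *
s=r.observe();print(s['joint_positions'].round(2),R.from_matrix(rot(s['tool_rot']).as_matrix()).as_matrix()[:,2].round(3))"
```

```text
t: 6.1
ee_pos: [0.5404, -0.0401, 0.0999]
tool_rot: [0.015, 0.707, 0.707, -0.012]
force: [0.6, -0.5, -2.9]
opening: 0.0439
[-0.64  0.52  0.8   1.97 -0.44  0.84  0.4 ] [ 0.004 -0.039 -0.999]
```

```bash
python3 -m crank '[[0,0,0,-6,0,0,0.03],[0,0,0,-12,0,0,0.03],[0,0,0,-18,0,0,0.03],[0,0,0.003,-24,0,0,0.03],[0,0,0.006,-30,0,0,0.03],[0,0,0.008,-36,0,0,0.03],[0,0,0.008,-42,0,0,0.03],[0,0,0.008,-48,0,0,0.03]]'
python3 -c "
from h import *
s=r.observe();print(s['joint_positions'].round(2),rot(s['tool_rot']).as_matrix().round(3))"
```

```text
t: 6.77
ee_pos: [0.5409, -0.0386, 0.108]
tool_rot: [0.304, 0.639, 0.641, -0.299]
force: [0.7, -0.2, -2.6]
opening: 0.0439
[-1.22  1.04  1.14  1.92 -0.07  0.89 -0.19] [[ 0.     1.     0.006]
 [ 0.637  0.005 -0.771]
 [-0.771  0.004 -0.637]]
```

```bash
python3 -m crank '[[0,-0.003,0,-5.6,0,0,0.03],[0,-0.003,-0.01,-5.6,0,0,0.03],[0,-0.003,-0.02,-5.6,0,0,0.03],[0,-0.003,-0.03,-5.6,0,0,0.03],[0,-0.003,-0.03,-5.6,0,0,0.03]]'
python3 - <<'E'
from h import *
s=r.observe();print(s['joint_positions'].round(2),rot(s['tool_rot']).as_matrix()[:,2].round(3))
im=r.grab_frame('scene');cv2.imwrite('pics/s3.png',cv2.resize(im[180:320,180:400],None,fx=3,fy=3))
cv2.imwrite('pics/w3.png',r.grab_frame('wrist'))
E
```

```text
t: 7.18
ee_pos: [0.5401, -0.0425, 0.0767]
tool_rot: [0.333, 0.625, 0.625, -0.33]
force: [0.1, 0.6, -1.4]
opening: 0.0442
[-1.23  1.16  1.11  1.91 -0.08  0.88 -0.26] [ 0.004 -0.828 -0.561]
```

View pics/s3.png

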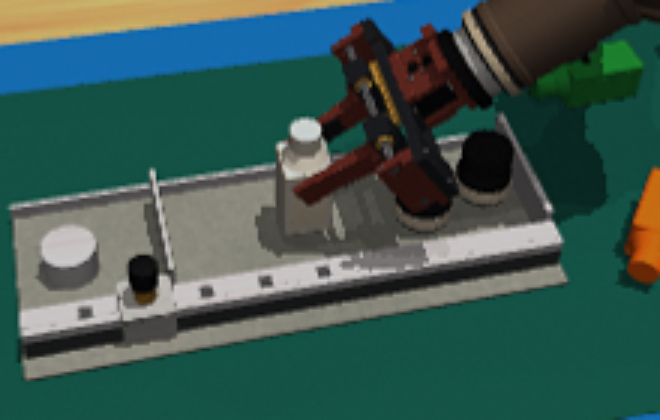

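View pics/w3.png

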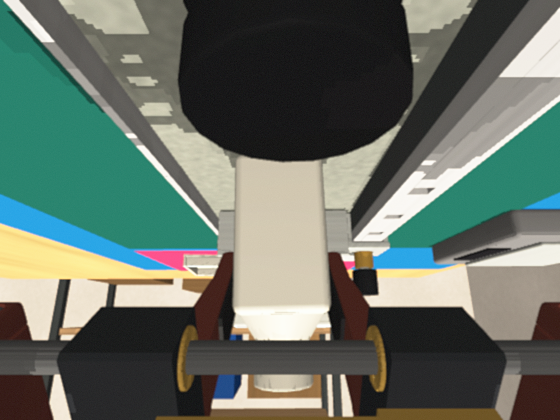

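The scene crop shows the bottle upright in the hand, about 15 mm above the floor and clear of the jars. I'll lower it gently.

```bash
python3 -m crank '[[0,0,-0.005,0,0,0,0.03],[0,0,-0.01,0,0,0,0.03],[0,0,-0.013,0,0,0,0.03],[0,0,-0.014,0,0,0,0.03],[0,0,-0.014,0,0,0,0.03]]'
python3 -m crank '[[0,0,-0.001,0,0,0,0.03],[0,0,-0.002,0,0,0,0.03],[0,0,-0.002,0,0,0,0.03]]'
```

```text
t: 7.7
ee_pos: [0.5407, -0.0426, 0.0643]
tool_rot: [0.333, 0.625, 0.625, -0.329]
force: [-0.4, 0.5, -2.4]
opening: 0.0439
t: 7.95
ee_pos: [0.5407, -0.0425, 0.0622]
tool_rot: [0.333, 0.625, 0.625, -0.329]
force: [-0.2, -0.1, -2.2]
opening: 0.0442
```

```bash
python3 -m crank '[[0,0,-0.001,0,0,0,0.03],[0,0,-0.002,0,0,0,0.03],[0,0,-0.002,0,0,0,0.03]]'
```

```text
t: 8.2
ee_pos: [0.5407, -0.0428, 0.0616]
tool_rot: [0.334, 0.624, 0.624, -0.33]
force: [-2.5, 3.3, 7.4]
opening: 0.044
```

The floor contact shows as the force rising to about +7 N, at the expected height. Releasing.

```bash
python3 -m crank '[[0,0,0.0003,0,0,0,0.044],[0,0,0.0003,0,0,0,0.05],[0,0,0.0003,0,0,0,0.06],[0,0,0.0003,0,0,0,0.075],[0,0,0.0003,0,0,0,0.075],[0,0,0.0003,0,0,0,0.075]]'
python3 - <<'E'
from h import *
im=r.grab_frame('scene');cv2.imwrite('pics/s4.png',cv2.resize(im[180:320,180:400],None,fx=3,fy=3))
cv2.imwrite('pics/w4.png',r.grab_frame('wrist'))
E
```

```text
t: 8.7
ee_pos: [0.5406, -0.0429, 0.0619]
tool_rot: [0.334, 0.625, 0.624, -0.33]
force: [0.1, 0.0, -0.3]
opening: 0.0728
```

View pics/s4.png

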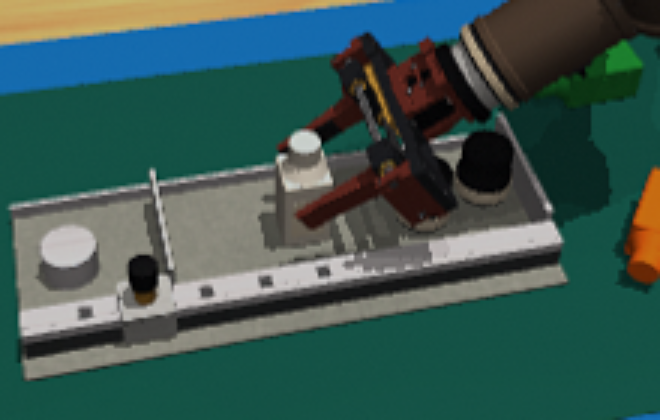

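View pics/w4.png

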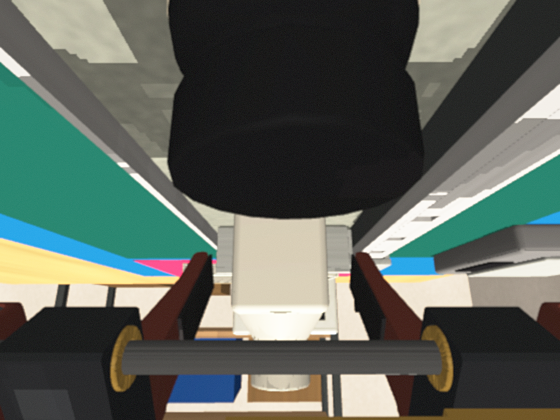

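The bottle stands released. Fingers are open to 73 mm and force is near zero. I'll back off up and away from it.

```bash
python3 -m crank '[[0,0.01,0.01,0,0,0,0.078],[0,0.025,0.025,0,0,0,0.078],[0,0.045,0.045,0,0,0,0.078],[0,0.06,0.07,0,0,0,0.078],[0,0.065,0.1,0,0,0,0.078],[0,0.065,0.135,7,0,0,0.078],[0,0.05,0.16,14,0,0,0.078],[0,0.03,0.17,21,0,0,0.078]]'
python3 - <<'E'
from h import *
im=r.grab_frame('scene');cv2.imwrite('pics/s5.png',cv2.resize(im[180:320,180:400],None,fx=3,fy=3))
s=r.observe();print(s['joint_positions'].round(2))
E
```

```text
t: 9.47
ee_pos: [0.5432, -0.0115, 0.2348]
tool_rot: [0.215, 0.674, 0.676, -0.208]
force: [1.6, 0.3, 0.9]
opening: 0.078
[-1.24  0.68  1.27  1.84 -0.05  1.09 -0.03]
```

View pics/s5.png

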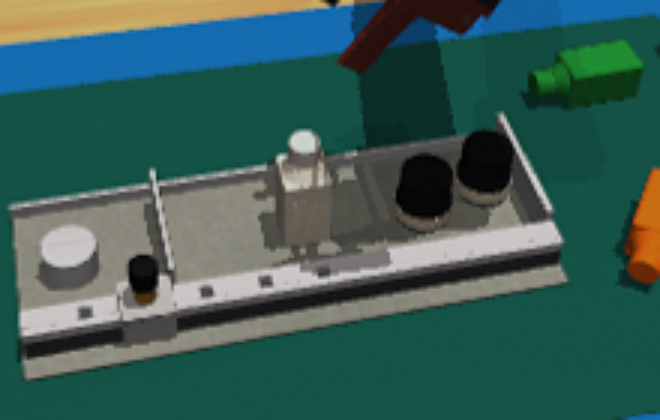

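```bash
python3 -m crank '[[0.01,-0.02,0.01,6,0,0,0.07],[0.02,-0.045,0.01,12,0,0,0.06],[0.03,-0.07,0.01,18,0,0,0.06],[0.04,-0.1,0.01,24,0,0,0.06],[0.055,-0.13,0,30,0,0,0.06],[0.073,-0.165,-0.02,35,0,0,0.06],[0.073,-0.17,-0.04,35,0,0,0.06],[0.073,-0.17,-0.04,35,0,0,0.06]]'
python3 - <<'E'
from h import *
s=r.observe();print(s['t'],s['ee_pos'].round(4),s['joint_positions'].round(2),rot(s['tool_rot']).as_matrix().round(3).tolist())
C=cam('wrist',s)
cv2.imwrite('pics/w6.png',r.grab_frame('wrist'))
z={'lock_knob':.06,'knob_grip':.072,'next_hole':.036}
for q in z:
    for d in r.place_of(q,'wrist'): print(q,np.round(d['uv'],1),round(d['confidence'],2),at(C,d['uv'],z[q]).round(4))
for d in r.outline_of('lock_knob','wrist'):
    ys,xs=np.nonzero(d['mask']);print(d['uv'],d['confidence'],len(xs),xs.min(),xs.max(),ys.min(),ys.max())
print(proj(C,[[.616,-.182,.084],[.616,-.17,.084],[.616,-.194,.084]]))
E
```

```text
t: 10.18
ee_pos: [0.6105, -0.2042, 0.1967]
tool_rot: [-0.004, 0.719, 0.695, 0.007]
force: [-2.1, -0.7, -0.2]
opening: 0.0602
10.1833 [ 0.6105 -0.2042  0.1967] [-0.32  0.6   0.89  1.62 -0.51  1.17  0.65] [[0.034, 0.999, 0.005], [0.999, -0.034, 0.016], [0.017, 0.004, -1.0]]
lock_knob [290.2 179. ] 0.83 [ 0.6195 -0.1788  0.06  ]
knob_grip [291.6 181.2] 0.73 [ 0.6204 -0.1785  0.072 ]
next_hole [286.5 125.4] 0.94 [ 0.618  -0.1318  0.036 ]
[292.6, 183.7] 0.62 675 278 305 170 200
[[287.0265082  188.07816756]
 [286.61078214 174.08481626]
 [287.43223037 201.73526076]]
```

View pics/w6.png

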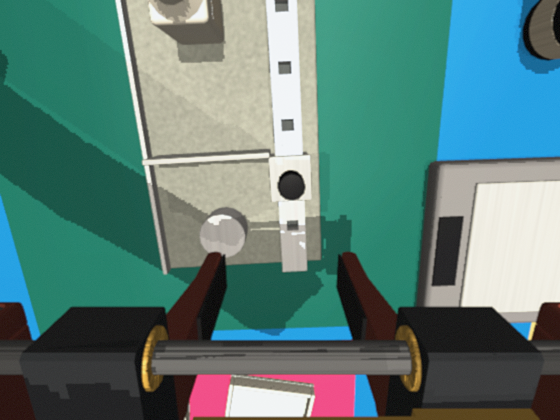

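Run:
```python
from h import *
s=r.observe();print(s['t'],s['ee_pos'].round(4),s['dq'].round(3))
C=cam('wrist',s)
im=r.grab_frame('wrist');cv2.imwrite('pics/w7.png',cv2.resize(im[0:280,180:390],None,fx=2.8,fy=2.1))
for q in ['lock_knob']:
  for d in r.outline_of(q,'wrist'):
    m=d['mask'];ys,xs=np.nonzero(m);print(d['uv'],d['confidence'],xs.min(),xs.max(),ys.min(),ys.max())
    print('top z .084',at(C,((xs.min()+xs.max())/2,(ys.min()+ys.max())/2),.084).round(4))
g=cv2.cvtColor(im,cv2.COLOR_BGR2GRAY)
# dark holes on white rail
m=(g<90).astype(np.uint8)
n,l,st,ce=cv2.connectedComponentsWithStats(m)
for i in range(1,n):
    x,y,w,h,a=st[i]
    if 40<a<1500 and 250<ce[i][0]<330 and ce[i][1]<250: print(ce[i].round(1),w,h,a,at(C,ce[i],.036).round(4),at(C,ce[i],.084).round(4))
```

```text
10.4333 [ 0.6148 -0.1908  0.1998] [-0.033 -0.015  0.001 -0.003  0.    -0.002  0.004]
[287.5, 198.0] 0.67 274 300 185 214
top z .084 [ 0.6201 -0.1792  0.084 ]
[279.1  19.4] 11 5 45 [ 0.616  -0.0283  0.036 ] [ 0.6158 -0.0401  0.084 ]
[286.2 198.9] 26 30 594 [ 0.6203 -0.1906  0.036 ] [ 0.6194 -0.1787  0.084 ]
[287.2 236. ] 10 7 65 [ 0.6208 -0.2308  0.036 ] [ 0.6199 -0.213   0.084 ]
```

View pics/w7.png

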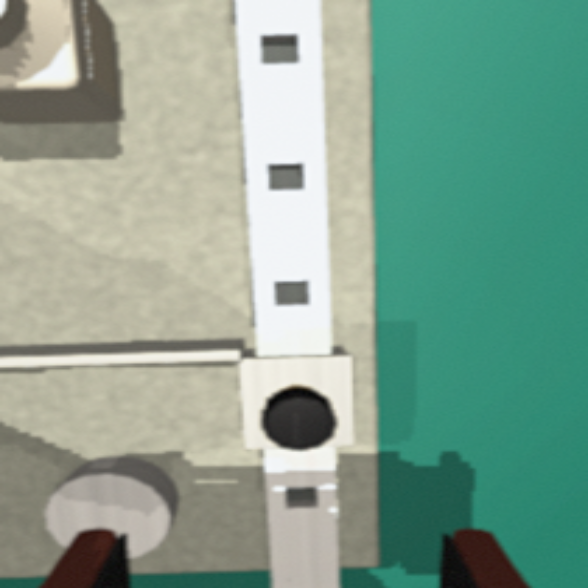

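```bash
python3 -m crank '[[0.005,0.01,-0.03,0,0,0,0.05],[0.005,0.01,-0.06,0,0,0,0.05],[0.005,0.01,-0.08,0,0,0,0.05],[0.005,0.01,-0.08,0,0,0,0.05]]'
python3 - <<'E'
from h import *
s=r.observe();print(s['t'],s['ee_pos'].round(4),rot(s['tool_rot']).as_matrix().round(3).tolist())
C=cam('wrist',s)
im=r.grab_frame('wrist');cv2.imwrite('pics/w8.png',im)
for d in r.outline_of('lock_knob','wrist'):
    m=d['mask'];ys,xs=np.nonzero(m);print(d['uv'],d['confidence'],xs.min(),xs.max(),ys.min(),ys.max())
print('proj',proj(C,[[.620,-.180,.084],[.608,-.180,.084],[.632,-.180,.084],[.62,-.168,.084],[.62,-.192,.084]]).round(1).tolist())
E
```

```text
t: 10.87
ee_pos: [0.6189, -0.1758, 0.1169]
tool_rot: [-0.006, 0.711, 0.704, 0.008]
force: [-1.4, 0.7, -0.1]
opening: 0.0501
10.8667 [ 0.6189 -0.1758  0.1169] [[0.01, 1.0, 0.003], [1.0, -0.01, 0.019], [0.019, 0.003, -1.0]]
[281.8, 250.2] 0.8 266 302 229 272
proj [[283.9, 254.8], [265.2, 255.0], [302.5, 254.6], [283.7, 237.2], [284.0, 271.8]]
```

View pics/w8.png

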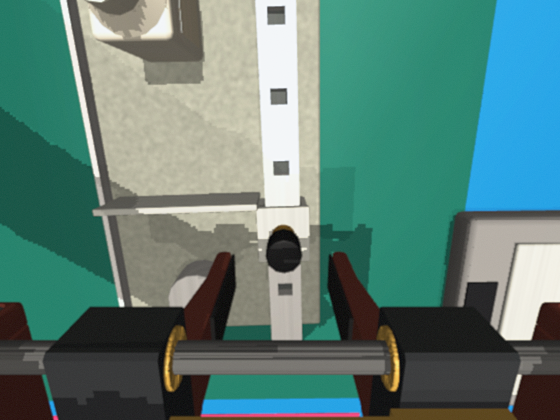

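The projected knob circle (columns 265–302, lower row 272) matches the outline, so the knob axis is at (0.620, -0.180). I'll descend, check, then grip.

```bash
python3 -m crank '[[0.001,-0.004,-0.02,-1.1,0,1,0.05],[0.001,-0.004,-0.04,-1.1,0,1,0.05],[0.001,-0.004,-0.055,-1.1,0,1,0.05],[0.001,-0.004,-0.0616,-1.1,0,1,0.05],[0.001,-0.004,-0.0616,-1.1,0,1,0.05],[0.001,-0.004,-0.0616,-1.1,0,1,0.05]]'
```

```text
t: 11.47
ee_pos: [0.6221, -0.1826, 0.0603]
tool_rot: [0.004, 0.705, 0.709, 0.002]
force: [-0.7, -0.4, 0.1]
opening: 0.0502
```

```bash
python3 -m crank '[[-0.002,0.002,-0.005,0.5,0,0,0.05],[-0.002,0.002,-0.005,0.5,0,0,0.05],[-0.002,0.002,-0.005,0.5,0,0,0.05]]'
python3 - <<'E'
from h import *
s=r.observe();C=cam('wrist',s);print(s['ee_pos'].round(4),s['force'],rot(s['tool_rot']).as_matrix().round(3).tolist())
im=r.grab_frame('wrist');cv2.imwrite('pics/w9.png',im)
E
```

```text
t: 11.72
ee_pos: [0.6202, -0.1809, 0.0559]
tool_rot: [0.001, 0.705, 0.709, 0.006]
force: [-0.4, 0.5, 0.7]
opening: 0.05
[ 0.6202 -0.1809  0.0559] [-0.40898359  0.45124959  0.74827879] [[-0.005, 1.0, 0.009], [1.0, 0.005, 0.006], [0.006, 0.009, -1.0]]
```

View pics/w9.png

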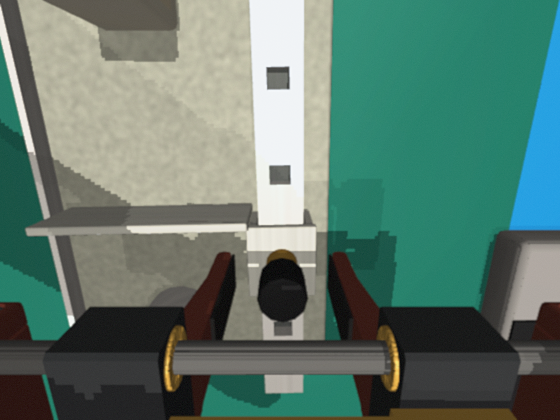

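The knob sits between the open fingers, centred at column 283 with the pads at about 225 and 340. Closing now.

```bash
python3 -m crank '[[0,0,0,0,0,0,0.015],[0,0,0,0,0,0,0.015],[0,0,0,0,0,0,0.015],[0,0,0,0,0,0,0.015],[0,0,0,0,0,0,0.015]]' 40
```

```text
t: 12.18
ee_pos: [0.6205, -0.1809, 0.0559]
tool_rot: [0.001, 0.705, 0.709, 0.006]
force: [0.4, 0.9, 1.1]
opening: 0.0235
```

```bash
python3 -m crank '[[0,0,0.004,0,0,0,0.015],[0,0,0.008,0,0,0,0.015],[0,0,0.012,0,0,0,0.015],[0,0,0.0135,0,0,0,0.015],[0,0,0.0135,0,0,0,0.015],[0,0,0.0135,0,0,0,0.015]]' 45
```

```text
t: 12.68
ee_pos: [0.6205, -0.1808, 0.0693]
tool_rot: [0.001, 0.705, 0.709, 0.006]
force: [2.2, -1.8, -8.5]
opening: 0.0231
```

The lift of 13.4 mm against about 8 N fits the spring, so the pin is clear. Sliding now.

```bash
python3 -m crank '[[0,0.008,0,0,0,0,0.015],[-0.0003,0.018,0,0,0,0,0.015],[-0.0006,0.028,0,0,0,0,0.015],[-0.0009,0.038,0,0,0,0,0.015],[-0.001,0.046,0,0,0,0,0.015],[-0.0012,0.05,0,0,0,0,0.015],[-0.0012,0.05,0,0,0,0,0.015]]'
python3 - <<'E'
from h import *
cv2.imwrite('pics/w10.png',r.grab_frame('wrist'))
im=r.grab_frame('scene');cv2.imwrite('pics/s10.png',cv2.resize(im[180:320,180:400],None,fx=3,fy=3))
print(r.observe()['ee_pos'],r.observe()['force'])
E
```

```text
t: 13.27
ee_pos: [0.6193, -0.1282, 0.069]
tool_rot: [0.0, 0.704, 0.71, 0.006]
force: [2.6, 1.8, -7.5]
opening: 0.0233
[ 0.61930748 -0.12949686  0.06918539] [ 2.73665042  0.83034152 -8.07062539]
```

View pics/w10.png

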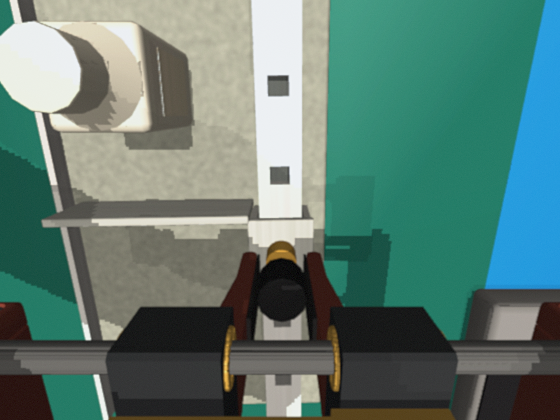

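View pics/s10.png

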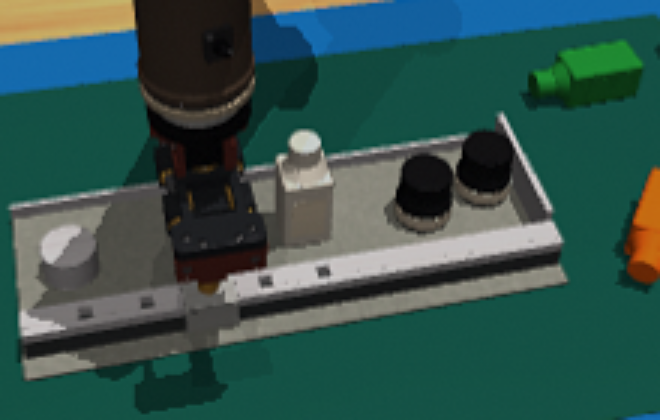

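Two holes now show behind the stop, and the bottle still stands. I've moved 51.4 mm, so I'll correct by about 1 mm and lower.

```bash
python3 -m crank '[[0,-0.0012,0,0,0,0,0.015],[0,-0.0012,-0.002,0,0,0,0.015],[0,-0.0012,-0.004,0,0,0,0.015],[0,-0.0012,-0.006,0,0,0,0.015],[0,-0.0012,-0.006,0,0,0,0.015]]'
```

```text
t: 13.78
ee_pos: [0.6193, -0.1309, 0.0629]
tool_rot: [0.001, 0.705, 0.709, 0.006]
force: [2.7, 2.0, -6.0]
opening: 0.0233
```

```bash
python3 -m crank '[[0,0,-0.002,0,0,0,0.015],[0,0,-0.004,0,0,0,0.015],[0,0,-0.006,0,0,0,0.015],[0,0,-0.007,0,0,0,0.015],[0,0,-0.0075,0,0,0,0.015],[0,0,-0.0075,0,0,0,0.015]]'
```

```text
t: 14.28
ee_pos: [0.6194, -0.1314, 0.0559]
tool_rot: [0.001, 0.705, 0.709, 0.006]
force: [-0.4, 1.7, 1.3]
opening: 0.0234
```

```bash
python3 -m crank '[[0,0,-0.0005,0,0,0,0.015],[0,0,-0.0008,0,0,0,0.015],[0,0,-0.0008,0,0,0,0.015],[0,0,-0.0008,0,0,0,0.015]]'
python3 - <<'E'
from h import *
cv2.imwrite('pics/w11.png',r.grab_frame('wrist'))
im=r.grab_frame('scene');cv2.imwrite('pics/s11.png',cv2.resize(im[180:320,180:400],None,fx=3,fy=3))
s=r.observe();print(s['ee_pos'],s['force'],s['opening'])
E
```

```text
t: 14.62
ee_pos: [0.6195, -0.1317, 0.0559]
tool_rot: [0.001, 0.705, 0.709, 0.006]
force: [-1.2, 1.3, 6.1]
opening: 0.023
[ 0.61944497 -0.13175048  0.05587648] [-2.67399064  1.49516723  5.10906803] 0.023486202317733622
```

View pics/w11.png

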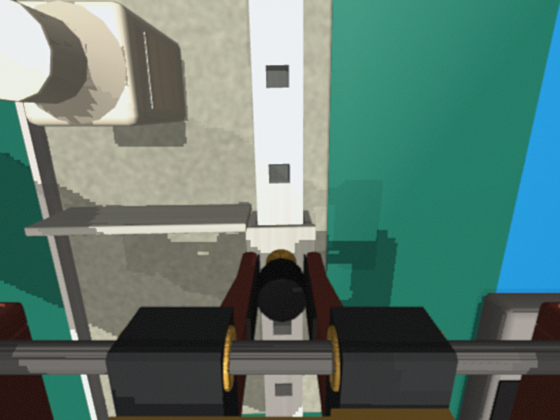

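View pics/s11.png

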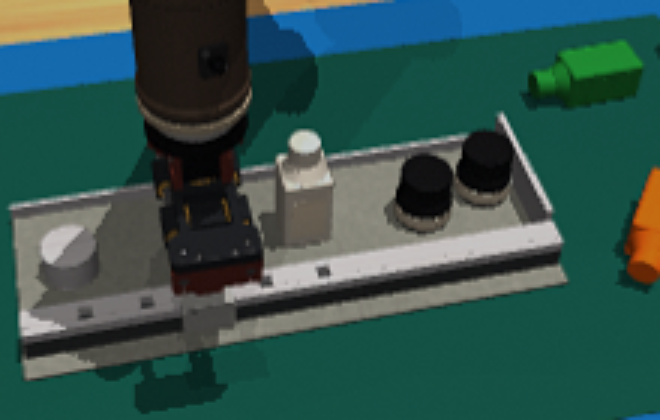

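The pin is home. The tool is back at z = 0.0559, the same height as when the pin was in the first hole, with a 5–6 N reaction. The holes at (279,173) and (277,77) match the locked view before the move. The bottle is upright and untouched.

```bash
python3 -c "
from cell import r
print(r.finish_job())"
```

```text
the job is handed in; nothing more can be done
None
```

I stood the bottle upright on the lane floor and released it. Then I pulled the lock knob up about 13.4 mm against roughly 8 N, slid the stop to the next hole and lowered the pin into it. The job was handed in after about 15 s of the 42 s, still gripping the knob.

**Last checks:**
- **Stop and pin:** the tool moved 49–51 mm in y between the first hole and the end. It came back to the same height as with the pin home in the first hole (TCP z = 0.0559 m). It met a 5–6 N upward reaction there, and the hole pattern in the wrist view matches the locked view before the slide.
- **Grip:** the fingers are closed on the knob at 23.5 mm with 45 N set.
- **Bottle and lane:** the final pictures show the bottle upright between the jars and the stop, with the jars and tin standing where they were. I did not check the cup, trays and scraper separately at the end, but nothing came near them.

No final check failed. The small disagreements were 5–8 mm between the camera estimates early on, which the wrist view settled, and a joint near its limit that made me reduce the bottle grasp tilt from 40° to 34°.

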